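# Free the filter panel of the bin vent box and lay it in the tray

## Robot

A 7-joint arm with a two-finger parallel gripper is mounted at the origin on the work surface. World frame = base frame: x ahead of the robot, y to its left, z up, the work surface at z = 0. Lengths are in m, angles in rad, forces in N, time in s.
With the tool pointing down it reaches from about 0.4 to 0.85 m from the base axis. Payload 10.4 kg.
Tool frame: the origin (TCP) lies on the centre line of the jaws, within the pads' length; the fingertips stand ahead of it and the grasp point (between the pads) lies 5 mm behind it (tip_extent is the z of the fingertips in the tool frame, in m); z points along the fingers, y is the line along which they close (so a half turn about z gives the same grasp; the last joint's range is limited). The gripper opens to 87 mm and grips with 3 to 60 N. Pads are 19 mm wide; open, the fingers measure 117 mm over their backs; the gripper's body (75 mm by 190 mm) begins 51 mm behind the grasp point.
Start: joints at [1.204, 0.332, -0.065, 1.46, 0.022, 1.35, -0.088], TCP at [0.211, -0.588, 0.237] pointing down, gripper open.
Joint ranges: [-2.6, 2.6], [-0.5, 2.12], [-1.47, 1.34], [0.16, 2.42], [-1.27, 4.41], [0.06, 2.06], [-2.6, 2.6]. Speed limits (rad/s): [2.22, 2.22, 2.79, 2.79, 3.14, 3.14, 3.14].

## Interface

Orientations are given as a unit quaternion [x, y, z, w].
In Python, from bench import * gives the robot as it stands.
- The arm moves only by the tool move_arm, never from a script. Its argument "series" is text: rows parted by semicolons, each of 5 numbers parted by spaces: the gripper's target within -1 to 1 (fully open at 1, half-way at 0, shut at -1), then the shift along the tool's x, y, z as a fraction of full scale, then the turn about the tool's z as a fraction of full scale. A call has 1 to 12 rows; each row shifts and turns the commanded pose from where the row before left it, along the tool's axes as they then stand; what a row does not reach is not made up. Full scale, the value 1, is 0.04 m for a shift and 5 degrees for a turn. A row lasts 1/10 s, in which the tool goes at most 50 mm and 8.59 degrees, less where a joint would pass 70% of its speed; a pose out of reach is approached as far as the arm can. A call with a number of a shift or a turn outside -1 to 1 is refused whole. A call with a gripper value outside its range is refused whole. The fingers move at their own pace and stop on an object; the grip force is fixed at half the most. Time passes only in rows, so rows that do not move let the fingers close. It gives the time, the measured TCP pose, the force, the opening and the grip force at its end, in the units of the state.
- sense(): the state, without advancing time (a new reading comes with each control period).
- grab_frame(name): name is "scene" or "side" or "wrist"; returns (picture, depth): 400x640x3 uint8, red, green, blue; 400x640 float32, m along the optical axis (not along the pixel's ray), 0 where there is no reading.
- get_calibration(name): a dict with "fx", "fy", "cx", "cy" (pixels), "world_from_camera" (4x4, takes a point from camera to world coordinates). Camera axes: x right, y down, z forward; pixel columns grow to the right and rows downward; lengths in m; the calibration is good to about 2 mm. A picture is of the moment at which its call begins: read the wrist's pose just before it. get_calibration takes no time and is no camera call; for the wrist camera it gives the pose at the moment of the call.
- hand_in(): hands the job in; it is judged then, once.
The state is a dict: "clock": time; "q": joint angles; "qd": joint speeds; "effort": joint torques, N m; "ee_pos": TCP position; "eef_rot": TCP orientation; "wrist_force": force on the tool from outside, world axes, zero at the start; "ft_torque": the same for the moment, N m; "grip_width": finger opening in m; "finger_force": force on a finger pad.
Only numpy, scipy, OpenCV 4.12 (cv2) and the standard library are available. Lean on these libraries where they do the work, as an engineer would, in place of code of your own. Each camera call takes 0.05 s, during which the arm holds its last target. There are 200 camera calls.

## Task

The bin vent's filter panel needs washing. Turn both red turn buttons aside (each turns only one way, so feel for it and do not force one against its stop), lift the freed panel out of its frame by the green grip, and lower it flat into the large compartment of the orange tray, grip side up, before letting go. Leave the buttons turned aside and everything else on the counter where it is.

Things in the scene. Friction and masses are not known exactly. Their poses are not given: they have to be found in the camera images.
- panel_grip (a point): centre of the green grip bar on the grey filter panel: 70 mm long (point y), 14 mm thick (x), 32 mm tall (z), in the middle of the panel's outer face. That face is 16 mm and the panel's underside 26 mm below this point along z. As fitted, z is the normal of the vent box's sloping face (tilted 22 degrees from vertical, away from the robot), x points up the slope. It lifts straight out along z.
- panel: the grey filter panel, 106 mm (x) by 126 mm (y) by 10 mm (z), 0.2 to 0.3 kg; origin at the centre of its underside, axes as for panel_grip. As fitted its face is flush with the vent box's face, in a 10 mm deep recess with 2 mm play all round.
- ventbox: white vent box fixed to the counter, 264 mm wide (y), 185 mm deep (x); origin on the counter under the centre of its sloping face, x up the slope (towards the robot), z up. The face is 170 mm (up the slope) by 264 mm; its centre is 77 mm, its lower edge 45 mm and its upper edge 109 mm above the counter.
- button_a_mid (a point): middle of one red turn button, a bar 70 x 16 x 16 mm: on its pivot axis, 10 mm above the sloping face along the face's normal (bar from 2 to 18 mm above it). The two pivots are 89 mm to either side of the face's centre; which button is left varies. Locked, its inner end covers 11 mm of the panel's side edge.
- button_b_mid (a point): middle of the other red turn button, same shape: on its pivot axis, 10 mm above the sloping face.
- button_a (a joint): angle (rad) of the red turn button at button_a_mid; 0 = straight across the panel's edge (locking it), growing as it turns aside; starts within 0.1 of 0. Turns to 1.7 in ONE direction only, clockwise or anticlockwise (not visible, differs between the two: feel for it); the other way a hidden stop blocks it at -0.12. Free: 0.06 N m; stays where left. Clear of the panel past 1.1.
- button_b (a joint): angle (rad) of the red turn button at button_b_mid; 0 = straight across the panel's edge (locking it), growing as it turns aside; starts within 0.1 of 0. Turns to 1.7 in ONE direction only, clockwise or anticlockwise (not visible, differs between the two: feel for it); the other way a hidden stop blocks it at -0.12. Free: 0.06 N m; stays where left. Clear of the panel past 1.1.
- pivot_a (a joint): twist (rad) of the springy pivot under button_a: 0 at rest, 12 N m per rad. It only twists noticeably when the button is driven against a stop; beyond 0.1 rad either way (1.2 N m, about 35 N at the bar's end) the stop breaks.
- pivot_b (a joint): the same for the pivot under button_b.
- tray_well (a point): centre of the floor of the large compartment of the orange feeding tray (fixed): 164 mm along the point's x, 182 mm along y inside; floor 5 mm above the counter, walls 6 mm thick, top 24 mm above the counter. A narrow compartment adjoins on the +y side.
- bowl: stainless bowl, 140 mm across, 65 mm tall; bystander, to be left where it is; origin at the centre of its underside.
- ramekin: clear glass ramekin, 84 mm across, 45 mm tall; bystander, to be left where it is; origin at the centre of its underside.
- spatula: short wooden spatula, 210 mm long, lying crosswise in front of the robot; bystander, to be left where it is; origin at the centre of its underside (its long axis is x).
- soap: green dish-soap bottle, 64 mm across, 170 mm tall; bystander, to be left where it is; origin at the centre of its underside.
- mug: blue mug, 80 mm across, 90 mm tall; bystander, to be left where it is; origin at the centre of its underside.
- jar: amber glass jar, 80 mm across, 100 mm tall; bystander, to be left where it is; origin at the centre of its underside.
- can: food can, 74 mm across, 80 mm tall; bystander, to be left where it is; origin at the centre of its underside.
Mind the look-alikes: they are no part of the job. There is more than one size of the panel; the job needs the largest.

How it is judged:
By the outcome, as a careful person would: the job done as asked, in the order asked, and still so for the second after the job is handed in, with the robot touching nothing.
It also fails if it takes over 72 s, if anything falls off the work surface, if the arm or the gripper's body presses on something with over 40 N, if the wrist force passes 120 N, or if a joint passes its speed limit or range.

## Working session

There is one attempt and no reset: what is moved stays moved. The work goes in short steps, Python scripts to look and compute and a tool call to move; the robot and the scene stay as the last step left them, time stands still between calls to the robot, and variables do not carry over. Pictures are saved under pics/ and viewed, at most 10 in all, crops included, and the job is handed in when it is done.

Besides the shell and the picture viewer there is one more tool, called after "Request:" as name(argument=value, ...), one argument or row to a line, values as JSON. move_arm: Moves the arm, as the interface text tells. Shift numbers are shares of 0.04 m and turn numbers shares of 5 degrees, none past 1 either way. Its arguments: {"type":"object","properties":{"series":{"type":"string"}},"required":["series"]}

```bash
mkdir -p pics; cat > h.py <<'E'
from bench import *
import numpy as np, cv2
def snap(n,f):
    c=get_calibration(n); p,d=grab_frame(n); cv2.imwrite(f'pics/{f}.png',p[...,::-1]); np.savez(f'pics/{f}.npz',p=p,d=d,T=c['world_from_camera'],k=[c['fx'],c['fy'],c['cx'],c['cy']])
    return p,d,c
def cloud(f):
    z=np.load(f'pics/{f}.npz'); d=z['d']; fx,fy,cx,cy=z['k']; v,u=np.mgrid[:400,:640]
    P=np.stack([(u-cx)/fx*d,(v-cy)/fy*d,d],-1); T=z['T']
    W=P@T[:3,:3].T+T[:3,3]; W[d==0]=np.nan
    return z['p'],W
E
python3 - <<'E'
from h import *
snap('scene','s0');snap('side','d0')
a=cv2.imread('pics/s0.png');b=cv2.imread('pics/d0.png')
cv2.imwrite('pics/both.png',cv2.resize(np.vstack([a,b]),(480,600)) if 0 else np.vstack([cv2.resize(a,(480,300)),cv2.resize(b,(480,300))]))
s=sense();print(s)
E
```

```text
{'clock': 0.1, 'q': array([ 1.20439842,  0.33280726, -0.06470612,  1.46083989,  0.02160812,
        1.34988699, -0.08852502]), 'qd': array([ 0.00064067, -0.00067337,  0.00061382, -0.00099217, -0.00128881,
       -0.00038807, -0.00121391]), 'effort': array([ 7.45868510e-04, -6.24548149e+01,  2.43232230e-02, -3.90712667e+01,
       -6.13251259e-02,  3.66582850e-02,  3.71064800e-05]), 'ee_pos': array([ 0.21055781, -0.58812727,  0.23584271]), 'eef_rot': array([ 9.85261410e-01,  1.71054277e-01, -1.36522568e-04, -6.07720612e-04]), 'wrist_force': array([-0.01901858, -0.664163  ,  0.46514176]), 'ft_torque': array([ 0.05755786,  0.02285339, -0.00986483]), 'finger_force': 0.0, 'grip_width': 0.08715850086099516}
```

View pics/s0.png

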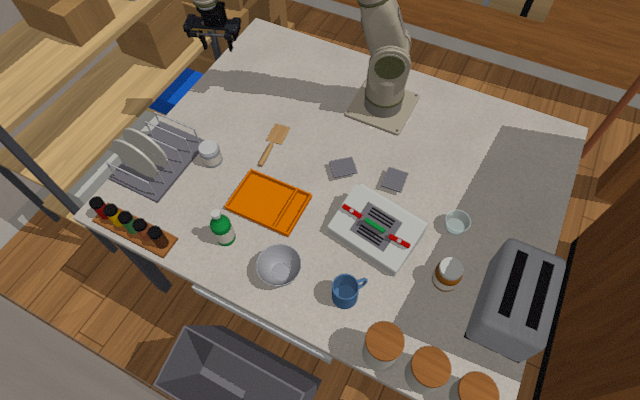

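View pics/d0.png

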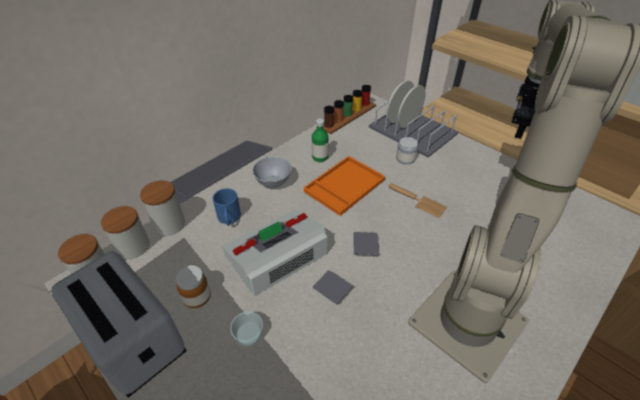

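The scene image shows three dark/grey panels. Two small loose slabs lie on the counter at (342,168) and (394,180). The third is the fitted panel in the white box at (377,227), with the green grip at (375,225) and red buttons at (352,212) and (399,241). The fitted one is the largest and the only one with a grip and buttons, so it is the target. The tray is at (268,202), with its narrow compartment on the right.

```bash
python3 - <<'E'
from h import *
for f in ('s0','d0'):
    p,W=cloud(f); h=cv2.cvtColor(p,cv2.COLOR_RGB2HSV).astype(int); H,S,V=h[...,0],h[...,1],h[...,2]
    box=(slice(180,280),slice(320,430)) if f=='s0' else (slice(205,295),slice(220,335))
    m0=np.zeros(H.shape,bool); m0[box]=1; m0&=~np.isnan(W[...,0])
    red=m0&((H<6)|(H>174))&(S>150)&(V>60); gr=m0&(H>45)&(H<80)&(S>120)
    n,l,st,c=cv2.connectedComponentsWithStats(red.astype(np.uint8))
    for i in range(1,n):
        if st[i,4]>25:
            w=W[l==i]; print(f,'red',c[i].round(),st[i,4],w.mean(0).round(4),w[:,:2].min(0).round(3),w[:,:2].max(0).round(3), w[:,2].min().round(3),w[:,2].max().round(3), np.linalg.svd(w-w.mean(0),full_matrices=False)[2][0].round(3))
    w=W[gr]; print('green',len(w),w.mean(0).round(4),np.percentile(w,[2,98],axis=0).round(3),np.linalg.svd(w-w.mean(0),full_matrices=False)[2][0].round(3))
    white=m0&(S<40)&(V>120)&(W[...,2]>.04)&(W[...,2]<.125)
    w=W[white]
    # ransac plane tilted 22
    best=0;r=np.random.default_rng(0)
    for _ in range(800):
        a,b,c_=w[r.integers(0,len(w),3)];nn=np.cross(b-a,c_-a)
        if np.linalg.norm(nn)<1e-6: continue
        nn/=np.linalg.norm(nn);nn*=np.sign(nn[2])
        if abs(nn[2]-.927)>.05: continue
        k=abs((w-a)@nn)<.002
        if k.sum()>best: best=k.sum();K=k
    q=w[K];c0=q.mean(0);nn=np.linalg.svd(q-c0,full_matrices=False)[2][2];nn*=np.sign(nn[2]);print('plane',best,c0.round(4),nn.round(3),'yaw',np.degrees(np.arctan2(nn[1],nn[0])),'tilt',np.degrees(np.arccos(nn[2])))
    r2=cv2.minAreaRect((q[:,:2]*1000).astype(np.float32)); print('rect',r2)
    org=(H>8)&(H<18)&(S>180)&(V>120)&(W[...,2]>-.01)&(W[...,2]<.04)
    n,l,st,c=cv2.connectedComponentsWithStats(org.astype(np.uint8)); i=1+np.argmax(st[1:,4]); w=W[l==i]
    print('tray',st[i],c[i],cv2.minAreaRect((w[:,:2]*1000).astype(np.float32)),np.percentile(w[:,2],[2,50,98]))
    t=w[w[:,2]>.019];print('rim',cv2.boxPoints(cv2.minAreaRect((t[:,:2]*1000).astype(np.float32))).round())
E
```

```text
s0 red [346. 207.] 34 [0.5412 0.0973 0.0917] [0.535 0.084] [0.549 0.112] 0.078 0.099 [0.131 0.991 0.036]
s0 red [357. 214.] 40 [0.5479 0.1387 0.0922] [0.539 0.124] [0.556 0.153] 0.076 0.099 [0.174 0.98  0.101]
s0 red [393. 237.] 43 [0.5731 0.2719 0.0908] [0.565 0.258] [0.579 0.286] 0.074 0.102 [-0.142 -0.988 -0.056]
s0 red [405. 244.] 43 [0.5776 0.3132 0.0934] [0.571 0.297] [0.584 0.326] 0.079 0.103 [-0.008 -0.998  0.066]
green 107 [0.5643 0.2062 0.1027] [[0.554 0.173 0.078]
 [0.574 0.239 0.111]] [-0.179 -0.983 -0.038]
plane 1424 [0.5537 0.2132 0.0767] [ 0.371 -0.065  0.926] yaw -9.894518221710657 tilt 22.108599025598178
rect ((551.6275634765625, 207.05535888671875), (263.955078125, 158.50201416015625), 80.05077362060547)
tray [ 224  169   87   68 3273] [268.20501069 202.00580507] ((597.450439453125, -173.37936401367188), (178.15011596679688, 259.5068664550781), 0.6781388521194458) [-0.00067802  0.00608197  0.02631796]
rim [[ 509.  -46.]
 [ 514. -295.]
 [ 688. -292.]
 [ 683.  -42.]]
d0 red [295. 220.] 98 [0.5364 0.1209 0.0914] [0.527 0.086] [0.552 0.154] 0.083 0.099 [-0.159 -0.987 -0.01 ]
d0 red [245. 246.] 124 [0.5668 0.2909 0.0907] [0.557 0.244] [0.593 0.327] 0.061 0.099 [0.027 0.994 0.103]
green 228 [0.5538 0.2061 0.0964] [[0.543 0.172 0.081]
 [0.566 0.239 0.11 ]] [0.162 0.985 0.063]
plane 1317 [0.5381 0.2213 0.0828] [ 0.372 -0.065  0.926] yaw -9.984857626803326 tilt 22.164299686869807
rect ((551.0967407226562, 206.22256469726562), (264.9682922363281, 164.4992218017578), 80.24299621582031)
tray [ 304  157   80   58 2344] [343.47610922 184.61476109] ((593.268310546875, -167.4595947265625), (176.79209899902344, 251.4323272705078), 0.9428595900535583) [-0.00023815  0.0052497   0.02458948]
rim [[ 503.  -43.]
 [ 507. -294.]
 [ 683. -291.]
 [ 679.  -40.]]
```

```bash
python3 -c "
import cv2
a=cv2.imread('pics/s0.png')[150:280,210:440];b=cv2.imread('pics/d0.png')[145:305,210:400]
cv2.imwrite('pics/c0.png',cv2.resize(a,None,fx=3.4,fy=3.4,interpolation=2))"
```

```text
(no output)
```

View pics/c0.png

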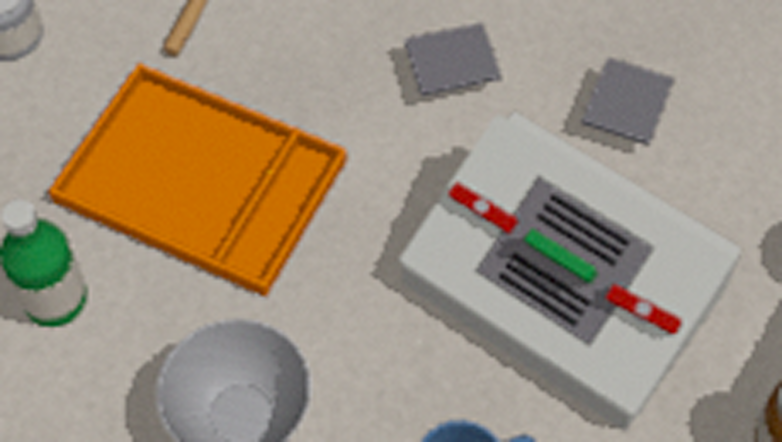

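The enlarged crop confirms it: the large fitted panel spans crop (478–652, 178–345), with the green grip in its middle and both red bars locked across its sides. The two dark slabs at the top of the crop are smaller and loose on the counter.

Next I turn the tool to line up with the box and start across with the gripper closed.

Request:
move_arm(
  series="-1 0 0 0 1; -1 0 0 0 1; -1 0 0 0 1; -1 0 0 0 1; -1 0 0 0 1; -1 0 0 0 0.92; -1 0.5 -1 0 0; -1 0.6 -1 0 0; -1 0.6 -1 0 0; -1 0.6 -1 0 0; -1 0.6 -1 0 0; -1 0.6 -1 0 0",
)

```text
clock: 1.3
ee_pos: [0.3907, -0.3744, 0.2364]
eef_rot: [0.996, -0.086, -0.0, 0.0]
wrist_force: [1.1, 0.4, -0.2]
grip_width: 0.0029
finger_force: 0.0
```

```bash
cat >> h.py <<'E'
C=np.array([.5515,.2065,.077]);D=np.array([.985,-.172,0]);L=np.array([.172,.985,0])
try: import bench; TIP=bench.tip_extent
except Exception as e: TIP=None
def rel():
    s=sense();v=s['ee_pos']-C
    print('t',round(s['clock'],2),'d,l mm',(v@D*1e3).round(1),(v@L*1e3).round(1),'z',s['ee_pos'][2].round(4),'tcp',s['ee_pos'].round(4),'q',s['eef_rot'].round(3),'F(D,L,z)',np.round([s['wrist_force']@D,s['wrist_force']@L,s['wrist_force'][2]],1),'w',s['grip_width'].round(4),'ff',s['finger_force'])
E
python3 -c "
from h import *
import bench;print(TIP,[x for x in dir(bench) if x[0]!='_']);rel()"; ls
```

```text
0.014 ['Unreachable', 'get_calibration', 'grab_frame', 'hand_in', 'sense', 'tip_extent']
h.py
picsTraceback (most recent call last):
  File "<string>", line 3, in <module>
    import bench;print(TIP,[x for x in dir(bench) if x[0]!='_']);rel()
                                                                 ~~~^^
  File "h.py", line 16, in rel
    print('t',round(s['clock'],2),'d,l mm',(v@D*1e3).round(1),(v@L*1e3).round(1),'z',s['ee_pos'][2].round(4),'tcp',s['ee_pos'].round(4),'q',s['eef_rot'].round(3),'F(D,L,z)',np.round([s['wrist_force']@D,s['wrist_force']@L,s['wrist_force'][2]],1),'w',s['grip_width'].round(4),'ff',s['finger_force'])
                                                                                                                                                                                                                                                         ^^^^^^^^^^^^^^^^^^^^^
AttributeError: 'float' object has no attribute 'round'
```

Request:
move_arm(
  series="-1 0.08 -1 0 0; -1 0.08 -1 0 0; -1 0.08 -1 0 0; -1 0.08 -1 0 0; -1 0.08 -1 0 0; -1 0.08 -1 0 0; -1 0.08 -1 0 0; -1 0.08 -1 0 0; -1 0.08 -1 0 0; -1 0.08 -1 0.4 0; -1 0.08 -1 0.6 0; -1 0.08 -1 0.6 0",
)

```text
clock: 2.5
ee_pos: [0.5105, 0.0916, 0.1719]
eef_rot: [0.996, -0.087, 0.0, 0.0]
wrist_force: [0.4, -0.3, 0.4]
grip_width: 0.0001
finger_force: 0.0
```

```bash
sed -i "s/s\['grip_width'\].round(4)/round(s['grip_width'],4)/" h.py; python3 -c "
from h import *
rel();snap('wrist','w0')"
```

```text
t 2.5 d,l mm -20.7 -120.2 z 0.1719 tcp [0.5105 0.0916 0.1719] q [ 0.996 -0.087  0.     0.   ] F(D,L,z) [ 0.5 -0.3  0.4] w 0.0001 ff 0.0
```

View pics/w0.png

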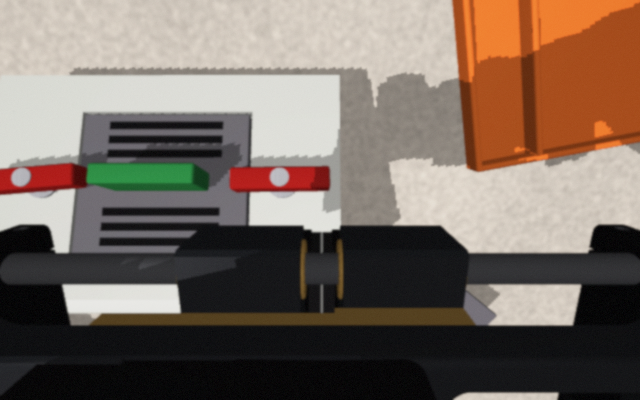

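The wrist picture shows the right button at about (280,178), the left button at (30,178) and the grip at (148,177). All are square to the tool. I'll refine from its depth.

```bash
python3 - <<'E'
from h import *
p,W=cloud('w0'); h=cv2.cvtColor(p,cv2.COLOR_RGB2HSV).astype(int); H,S,V=h[...,0],h[...,1],h[...,2]
R=W-C; rd=R@D*1e3; rl=R@L*1e3; rz=W[...,2]*1e3
hn=(R@np.array([.369,-.0644,.927]))*1e3
def pr(n,m):
    m=m&~np.isnan(rd); print(n,m.sum(),'d',np.percentile(rd[m],[1,50,99]).round(1),'l',np.percentile(rl[m],[1,50,99]).round(1),'hn',np.percentile(hn[m],[1,50,99]).round(1))
red=((H<6)|(H>174))&(S>150)&(V>60); u=np.arange(640)[None]
rows=np.arange(400)[:,None]<220
top=(hn>15)
pr('red R',red&(u>220)&rows);pr('red L',red&(u<100)&rows)
for n,a in (('R',(u>220)),('L',u<100)):
    m=red&a&rows&top&~np.isnan(rd);print(n,np.polyfit(rl[m],rd[m],1))
pr('green',(H>45)&(H<80)&(S>120)&rows)
pr('white',(S<40)&(V>150)&rows&(u<335)&(rz>35)&(abs(hn)<8))
pr('greyface',(S<60)&(V<130)&rows&(u>90)&(u<245)&(abs(hn)<6))
E
```

```text
red R 1974 d [-4.8  4.3 12.2] l [-124.6  -90.2  -58. ] hn [ 8.6 17.6 19.3]
red L 1708 d [-5.7  4.6 13.7] l [ 50.7  68.5 102.6] hn [ 6.1 17.3 19.2]
R [-0.0086403   4.20882373]
L [-0.09100622 12.47673977]
green 3032 d [-4.2  8.6 16.8] l [-37.8  -6.8  30.6] hn [ 7.2 31.4 33.2]
white 25569 d [-25.8  48.9  77.6] l [-129.3   -8.4  123.6] hn [-1.8 -0.2  1.5]
greyface 12572 d [-26.4  18.2  48.2] l [-61.9  -8.3  52.6] hn [-4.  -0.   1.6]
```

Request:
move_arm(
  series="-1 0 0 0.6 0; -1 0 0 0.6 0; -1 0 0 0.3 0; -1 0 0 0.1 0; -1 0 0 0 0",
)

```text
clock: 3.05
ee_pos: [0.5102, 0.09, 0.1086]
eef_rot: [0.996, -0.086, -0.0, 0.0]
wrist_force: [0.4, -1.1, 0.8]
grip_width: 0.0003
finger_force: 0.0
```

```bash
python3 -c "
from h import *
rel()"
```

```text
t 3.05 d,l mm -20.6 -121.8 z 0.1086 tcp [0.5102 0.09   0.1086] q [ 0.996 -0.086 -0.     0.   ] F(D,L,z) [ 0.6 -1.1  0.8] w 0.0003 ff 0.0
```

Request:
move_arm(
  series="-1 0.05 -0.05 0.03 0; -1 0.05 0 0.03 0; -1 0.05 0 0.02 0; -1 0.05 0 0.02 0; -1 0 0 0 0",
)

```text
clock: 3.55
ee_pos: [0.5187, 0.0906, 0.1047]
eef_rot: [0.996, -0.086, 0.0, 0.0]
wrist_force: [-1.2, -0.0, 2.3]
grip_width: 0.0002
finger_force: 1.1
```

Request:
move_arm(
  series="-1 0.04 0 0.02 0; -1 0.04 0 0.02 0; -1 0 0 0 0",
)

```text
clock: 3.85
ee_pos: [0.5211, 0.0899, 0.1032]
eef_rot: [0.996, -0.086, -0.001, 0.001]
wrist_force: [-6.7, -3.0, 10.8]
grip_width: 0.0006
finger_force: 5.6
```

```bash
python3 -c "
from h import *
rel()"
```

```text
t 3.85 d,l mm -9.9 -120.1 z 0.1032 tcp [0.5211 0.0899 0.1032] q [ 0.996 -0.086 -0.001  0.001] F(D,L,z) [-6.1 -4.1 10.8] w 0.0006 ff 5.61327358125709
```

Request:
move_arm(
  series="-1 0 0 -0.08 0; -1 0 0 0 0; -1 0 0 0 0",
)

```text
clock: 4.15
ee_pos: [0.5211, 0.0901, 0.1057]
eef_rot: [0.996, -0.086, -0.001, 0.0]
wrist_force: [-4.4, -1.4, 0.9]
grip_width: 0.0002
finger_force: 2.2
```

```bash
python3 -c "
from h import *
rel();p,d,c=snap('wrist','w1')"
```

```text
t 4.15 d,l mm -9.9 -119.9 z 0.1057 tcp [0.5211 0.0901 0.1057] q [ 0.996 -0.086 -0.001  0.   ] F(D,L,z) [-4.1 -2.1  0.9] w 0.0002 ff 2.1744487971591298
```

Request:
move_arm(
  series="-1 0.05 0 0.01 0; -1 0.04 0 0.01 0; -1 0 0 0 0",
)

```text
clock: 4.5
ee_pos: [0.5228, 0.0898, 0.1048]
eef_rot: [0.996, -0.086, -0.003, 0.001]
wrist_force: [-16.5, -1.4, 10.5]
grip_width: 0.0004
finger_force: 9.3
```

```bash
python3 -c "
from h import *
rel()"
```

```text
t 4.5 d,l mm -8.2 -119.9 z 0.1048 tcp [0.5228 0.0898 0.1048] q [ 0.996 -0.086 -0.003  0.001] F(D,L,z) [-16.1  -4.2  10.5] w 0.0004 ff 9.250611258203207
```

Blocked: 16 N after about 2 mm of travel. The right button therefore turns the other way. I back off, cross over the bar, and push its outer end from the downslope side.

Request:
move_arm(
  series="-1 -0.2 0 -0.1 0; -1 0 0 -0.6 0; -1 0.6 0 -0.1 0; -1 0.6 0 0 0; -1 0 0 0 0; -1 0 0 0.5 0; -1 0 0 0.4 0; -1 0 0 0.1 0; -1 0 0 0 0",
)

```text
clock: 5.4
ee_pos: [0.564, 0.0827, 0.0967]
eef_rot: [0.996, -0.086, -0.001, 0.0]
wrist_force: [0.3, -0.9, 0.8]
grip_width: 0.0003
finger_force: 0.0
```

```bash
python3 -c "
from h import *
rel()"
```

```text
t 5.4 d,l mm 33.6 -119.8 z 0.0967 tcp [0.564  0.0827 0.0967] q [ 0.996 -0.086 -0.001  0.   ] F(D,L,z) [ 0.5 -0.9  0.8] w 0.0003 ff 0.0
```

Request:
move_arm(
  series="-1 -0.1 0 0.08 0; -1 -0.1 0 0 0; -1 -0.08 0 -0.03 0; -1 -0.08 0 -0.03 0; -1 -0.08 0 -0.03 0; -1 0 0 0 0",
)

```text
clock: 6.0
ee_pos: [0.5476, 0.0843, 0.0986]
eef_rot: [0.996, -0.087, 0.001, 0.001]
wrist_force: [2.5, -4.2, 0.3]
grip_width: 0.0001
finger_force: 1.9
```

```bash
python3 -c "
from h import *
rel()"
```

```text
t 6.0 d,l mm 17.2 -121.0 z 0.0986 tcp [0.5476 0.0843 0.0986] q [ 0.996 -0.087  0.001  0.001] F(D,L,z) [ 3.1 -3.7  0.3] w 0.0001 ff 1.900734038790688
```

It turns freely at about 3 N. I'll continue.

Request:
move_arm(
  series="-1 -0.08 0 -0.035 0; -1 -0.08 0 -0.035 0; -1 -0.08 0 -0.035 0; -1 -0.08 0 -0.035 0; -1 0 0 0 0",
)

```text
clock: 6.5
ee_pos: [0.5344, 0.0882, 0.1038]
eef_rot: [0.996, -0.086, 0.0, 0.0]
wrist_force: [1.8, -1.3, 1.0]
grip_width: 0.0005
finger_force: 1.0
```

Request:
move_arm(
  series="-1 -0.08 0 -0.035 0; -1 -0.08 0 -0.035 0; -1 -0.08 0 -0.035 0; -1 -0.08 0 -0.035 0; -1 0 0 0 0",
)

```text
clock: 7.0
ee_pos: [0.5213, 0.0903, 0.109]
eef_rot: [0.996, -0.086, -0.0, 0.0]
wrist_force: [-0.1, -1.0, 0.8]
grip_width: 0.0005
finger_force: 0.6
```

```bash
python3 -c "
from h import *
rel();snap('wrist','w2')"
```

```text
t 7.0 d,l mm -9.8 -119.7 z 0.109 tcp [0.5213 0.0903 0.109 ] q [ 0.996 -0.086 -0.     0.   ] F(D,L,z) [ 0.1 -1.   0.8] w 0.0005 ff 0.5817262323398609
```

View pics/w2.png

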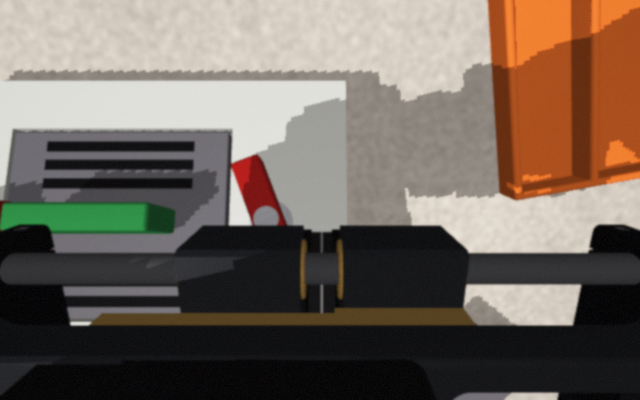

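The wrist picture shows the right bar turned to about 65–70°, with its inner end at (248,160) and pivot at (268,215). I'll push a little further for margin and then lift.

Request:
move_arm(
  series="-1 -0.1 0 -0.045 0; -1 -0.1 0 -0.045 0; -1 -0.1 -0.04 -0.045 0; -1 0 0 0 0; -1 0.05 0.1 0 0; -1 0 0 -0.7 0; -1 0 0 -0.7 0; -1 0 0 0 0",
)

```text
clock: 7.85
ee_pos: [0.5138, 0.0901, 0.1739]
eef_rot: [0.996, -0.086, 0.003, -0.001]
wrist_force: [0.3, 1.2, -0.7]
grip_width: 0.0003
finger_force: 0.0
```

```bash
cat > bars.py <<'E'
from h import *
import sys
rel();n=sys.argv[1];snap('wrist',n)
p,W=cloud(n); h=cv2.cvtColor(p,cv2.COLOR_RGB2HSV).astype(int); H,S,V=h[...,0],h[...,1],h[...,2]
R=W-C; X=np.array([-.927*.985,.927*.172,.375]); rx=R@X*1e3; rl=R@L*1e3;hn=(R@np.array([.369,-.0644,.927]))*1e3
for nm,m in (('red',((H<6)|(H>174))&(S>150)&(V>60)&(hn>14)&(hn<23)),('green',(H>45)&(H<80)&(S>120)&(hn>27)&(hn<38))):
    k,l,st,c=cv2.connectedComponentsWithStats(cv2.morphologyEx(m.astype(np.uint8),3,np.ones((5,5))))
    for i in range(1,k):
        if st[i,4]>80:
            q=(l==i)&m; print(nm,c[i].round(),st[i,4],'x-up/l rect',[np.round(t,1) for t in cv2.minAreaRect(np.stack([rx[q],rl[q]],1).astype(np.float32))],'hn',np.median(hn[q]).round(1))
E
python3 bars.py w3
```

```text
t 7.85 d,l mm -17.1 -121.2 z 0.1739 tcp [0.5138 0.0901 0.1739] q [ 0.996 -0.086  0.003 -0.001] F(D,L,z) [ 0.   1.3 -0.7] w 0.0003 ff 0.0
red [271. 156.] 777 x-up/l rect [array([-16.3, -86.2]), array([14.7, 31.6]), np.float64(72.4)] hn 17.7
red [ 43. 182.] 1418 x-up/l rect [array([ 0.7, 78. ]), array([56.1, 15.2]), np.float64(85.1)] hn 17.5
red [287. 206.] 794 x-up/l rect [array([ 17.5, -97. ]), array([14.8, 31.6]), np.float64(72.3)] hn 17.7
green [143. 179.] 2286 x-up/l rect [array([ 1.1, -3. ]), array([14. , 70.8]), np.float64(0.0)] hn 31.7
```

The right button is at about 72° (1.26 rad), clear of the panel. Next is the left one, starting from the downslope side and pushing upslope.

Request:
move_arm(
  series="-1 0.25 -1 0 0; -1 0.25 -1 0 0; -1 0.25 -1 0 0; -1 0.25 -1 0 0; -1 0.25 -1 0 0; -1 0 -0.93 0 0; -1 0 0 0.5 0; -1 0 0 0.7 0; -1 0 0 0.5 0; -1 0 0 0.3 0; -1 0 0 0 0",
)

```text
clock: 9.0
ee_pos: [0.6007, 0.3138, 0.0878]
eef_rot: [0.996, -0.086, -0.002, 0.001]
wrist_force: [0.4, 0.9, 0.0]
grip_width: 0.0002
finger_force: 0.0
```

```bash
python3 -c "
from h import *
rel()"
```

```text
t 9.0 d,l mm 30.0 114.2 z 0.0878 tcp [0.6007 0.3138 0.0878] q [ 0.996 -0.086 -0.002  0.001] F(D,L,z) [0.2 0.9 0. ] w 0.0002 ff 0.0
```

Request:
move_arm(
  series="-1 -0.08 -0.05 -0.07 0; -1 -0.08 0 -0.04 0; -1 -0.06 0 -0.03 0; -1 -0.06 0 -0.03 0; -1 0 0 0 0",
)

```text
clock: 9.5
ee_pos: [0.5916, 0.3191, 0.0983]
eef_rot: [0.996, -0.086, 0.001, -0.001]
wrist_force: [4.2, 1.7, 0.5]
grip_width: 0.0004
finger_force: 1.5
```

Request:
move_arm(
  series="-1 -0.05 0 -0.02 0; -1 -0.05 0 -0.02 0; -1 0 0 0 0",
)

```text
clock: 9.8
ee_pos: [0.5876, 0.3199, 0.0996]
eef_rot: [0.996, -0.086, 0.001, -0.001]
wrist_force: [3.6, 3.5, 1.9]
grip_width: 0.0009
finger_force: 2.1
```

```bash
python3 -c "
from h import *
rel()"
```

```text
t 9.8 d,l mm 16.1 117.9 z 0.0996 tcp [0.5876 0.3199 0.0996] q [ 0.996 -0.086  0.001 -0.001] F(D,L,z) [2.9 4.1 1.9] w 0.0009 ff 2.0829447358846664
```

Request:
move_arm(
  series="-1 -0.06 0 -0.025 0; -1 -0.06 0 -0.025 0; -1 0 0 0 0",
)

```text
clock: 10.1
ee_pos: [0.5828, 0.3201, 0.1013]
eef_rot: [0.996, -0.086, 0.001, -0.0]
wrist_force: [3.5, 2.3, 1.5]
grip_width: 0.0007
finger_force: 1.9
```

Request:
move_arm(
  series="-1 -0.08 0.03 -0.035 0; -1 -0.08 0 -0.035 0; -1 -0.08 0 -0.035 0; -1 -0.08 0 -0.035 0; -1 0 0 0 0",
)

```text
clock: 10.6
ee_pos: [0.5687, 0.3212, 0.1062]
eef_rot: [0.996, -0.086, -0.0, 0.0]
wrist_force: [1.4, 1.9, -0.5]
grip_width: 0.0006
finger_force: 0.6
```

Request:
move_arm(
  series="-1 -0.09 0 -0.04 0; -1 -0.09 0 -0.04 0; -1 -0.09 0 -0.04 0; -1 0 0 0 0",
)

```text
clock: 11.0
ee_pos: [0.558, 0.3233, 0.1114]
eef_rot: [0.996, -0.086, -0.0, 0.0]
wrist_force: [0.6, 1.3, -0.5]
grip_width: 0.0007
finger_force: 0.4
```

```bash
python3 -c "
from h import *
rel()"
```

```text
t 11.0 d,l mm -13.7 116.2 z 0.1114 tcp [0.558  0.3233 0.1114] q [ 0.996 -0.086 -0.     0.   ] F(D,L,z) [ 0.4  1.3 -0.5] w 0.0007 ff 0.38135370166855864
```

Request:
move_arm(
  series="-1 -0.09 0.03 -0.04 0; -1 -0.08 0 -0.04 0; -1 0.05 -0.1 0 0; -1 0 0 -0.8 0; -1 0 0 -0.8 0; 1 0.3 0.95 0 0; 1 0.3 1 0 0; 1 0.05 1 0 0; 1 0 0.1 0 0; 1 0 0 0 0; 1 0 0 0 0",
)

```text
clock: 12.1
ee_pos: [0.5592, 0.2031, 0.1785]
eef_rot: [0.996, -0.086, -0.0, -0.0]
wrist_force: [-0.1, 0.6, 0.7]
grip_width: 0.04
finger_force: 0.0
```

```bash
python3 bars.py w4
```

```text
t 12.1 d,l mm 8.1 -2.0 z 0.1785 tcp [0.5592 0.2031 0.1785] q [ 0.996 -0.086 -0.    -0.   ] F(D,L,z) [-0.2  0.6  0.7] w 0.04 ff 0.0
red [210. 193.] 908 x-up/l rect [array([-10.2,  81.8]), array([44. , 15.5]), np.float64(19.1)] hn 17.6
red [433. 193.] 883 x-up/l rect [array([-10.3, -87. ]), array([15.2, 43.6]), np.float64(72.0)] hn 17.6
green [321. 212.] 1975 x-up/l rect [array([ 1.2, -2.5]), array([68.8, 13.4]), np.float64(89.9)] hn 31.8
```

View pics/w4.png

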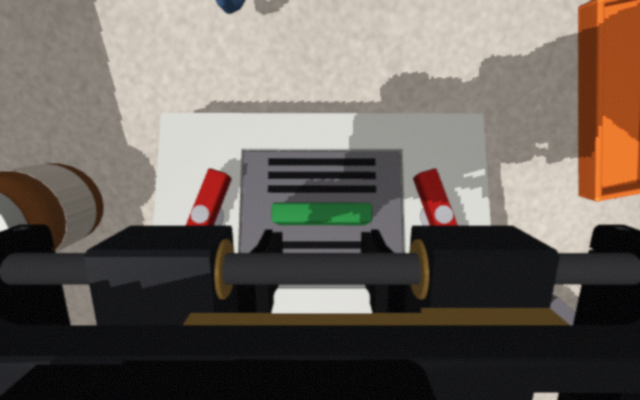

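The picture shows both bars turned aside, at (208,198) and (435,198), about 71° each. The green grip is at (321,212), centred under the gripper. I open fully and descend so the jaws straddle the bar's ends.

Request:
move_arm(
  series="1 -0.04 0 0 0; 1 0 0 0 0; 1 0 0 0 0; 1 0 0 0 0; 1 0 0 0.4 0; 1 0 0 0.6 0; 1 0 0 0.5 0; 1 0 0 0.3 0; 1 0 0 0.15 0; 1 0 0 0 0",
)

```text
clock: 13.15
ee_pos: [0.5575, 0.2019, 0.0996]
eef_rot: [0.996, -0.086, -0.001, 0.0]
wrist_force: [-0.2, -0.6, -0.3]
grip_width: 0.0871
finger_force: 0.0
```

```bash
python3 -c "
from h import *
rel()"
```

```text
t 13.15 d,l mm 6.7 -3.5 z 0.0996 tcp [0.5575 0.2019 0.0996] q [ 0.996 -0.086 -0.001  0.   ] F(D,L,z) [-0.1 -0.6 -0.3] w 0.0871 ff 0.0
```

Request:
move_arm(
  series="1 0 0 0.06 0; -1 0 0 0 0; -1 0 0 0 0; -1 0 0 0 0; -1 0 0 0 0; -1 0 0 0 0; -1 0 0 0 0",
)

```text
clock: 13.85
ee_pos: [0.5581, 0.2022, 0.0984]
eef_rot: [0.996, -0.086, 0.0, -0.0]
wrist_force: [0.1, 0.5, 3.5]
grip_width: 0.0696
finger_force: 30.0
```

```bash
python3 -c "
from h import *
rel()"
```

```text
t 13.85 d,l mm 7.3 -3.1 z 0.0984 tcp [0.5581 0.2022 0.0984] q [ 0.996 -0.086  0.    -0.   ] F(D,L,z) [0.  0.5 3.5] w 0.0696 ff 29.99944524373859
```

Gripped at 69.6 mm. Now lift along the face normal.

Request:
move_arm(
  series="-1 0.04 0 -0.1 0; -1 0.04 0 -0.1 0; -1 0.05 0 -0.12 0; -1 0.05 0 -0.12 0; -1 0 0 0 0",
)

```text
clock: 14.35
ee_pos: [0.5655, 0.2008, 0.1163]
eef_rot: [0.996, -0.086, 0.001, -0.0]
wrist_force: [0.1, -0.0, -1.3]
grip_width: 0.0696
finger_force: 30.0
```

Request:
move_arm(
  series="-1 0.1 0 -0.25 0; -1 0.1 0 -0.25 0; -1 0.1 0 -0.3 0; -1 0 0 -0.6 0; -1 0 0 -0.8 0; -1 0 0 -0.5 0; -1 0 0 0 0",
)

```text
clock: 15.05
ee_pos: [0.5784, 0.1995, 0.2278]
eef_rot: [0.996, -0.086, 0.003, -0.001]
wrist_force: [-0.4, 0.7, -1.0]
grip_width: 0.0698
finger_force: 30.0
```

```bash
python3 -c "
from h import *
rel();snap('side','d1')"
```

```text
t 15.05 d,l mm 27.7 -2.2 z 0.2278 tcp [0.5784 0.1995 0.2278] q [ 0.996 -0.086  0.003 -0.001] F(D,L,z) [-0.5  0.6 -1. ] w 0.0698 ff 29.99906970653683
```

View pics/d1.png

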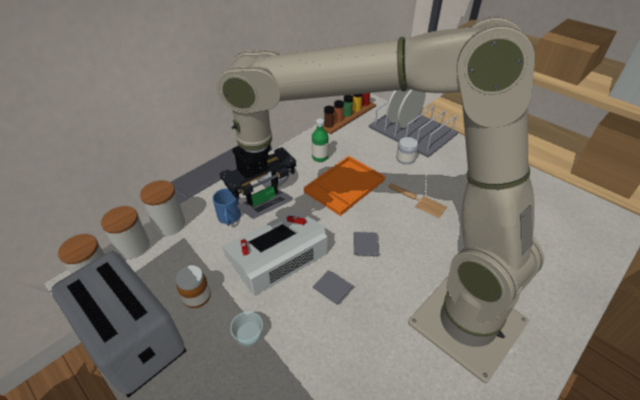

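The side picture shows the panel held by its grip at (265,200), out of the now-empty recess at (272,238). Both buttons are still aside. I check the soap bottle's clearance and the panel's tilt before crossing.

```bash
python3 - <<'E'
from h import *
p,W=cloud('s0'); h=cv2.cvtColor(p,cv2.COLOR_RGB2HSV); 
m=(h[...,0]>45)&(h[...,0]<85)&(h[...,1]>120); m[:, 260:]=0; m&=(W[...,2]>.03)
w=W[m]; print('soap',np.percentile(w,[3,50,97],axis=0).round(3))
p,W=cloud('d1'); r=W[185:220,235:300].reshape(-1,3); g=p[185:220,235:300].reshape(-1,3).astype(int)
k=(abs(r[:,0]-.57)<.09)&(abs(r[:,1]-.2)<.075)&(r[:,2]>.14)&(r[:,2]<.215)&(np.ptp(g,axis=1)<25)&(g.mean(1)>50)
q=r[k]; n=np.linalg.svd(q-q.mean(0),full_matrices=False)[2][2]; print(k.sum(),q.mean(0),n)
E
```

```text
soap [[ 0.202 -0.557  0.049]
 [ 0.789 -0.218  0.114]
 [ 0.909 -0.196  0.381]]
243 [0.57666708 0.22158193 0.20463661] [ 0.34129744 -0.04791283  0.93873341]
```

Request:
move_arm(
  series="-1 0 0 0 -0.75; -1 0 0 0 -0.75; -1 0 0 0 -0.7; -1 0.05 0.8 0 0; -1 0.05 0.9 0 0; -1 0.05 1 0 0; -1 0.05 1 0 0; -1 0.05 1 0 0; -1 0 1 0 0; -1 0 1 0 0",
)

```text
clock: 16.1
ee_pos: [0.5912, -0.0708, 0.2223]
eef_rot: [1.0, 0.01, -0.001, -0.0]
wrist_force: [0.4, -0.1, -1.6]
grip_width: 0.0696
finger_force: 30.0
```

Request:
move_arm(
  series="-1 0.05 1 0 0; -1 0.05 1 0 0; -1 0 0.9 0 0; -1 0 0.2 0 0; -1 0 0 0.6 0; -1 0 0 0.9 0; -1 0 0 0.9 0; -1 0 0 0.8 0; -1 0 0 0.5 0; -1 0 0 0.1 0; -1 0 0 0 0",
)

```text
clock: 17.2
ee_pos: [0.5978, -0.1924, 0.0709]
eef_rot: [1.0, 0.01, -0.001, -0.0]
wrist_force: [-0.2, 0.7, -2.0]
grip_width: 0.0697
finger_force: 30.0
```

```bash
python3 -c "
from h import *
rel()"
```

```text
t 17.2 d,l mm 114.2 -385.0 z 0.0709 tcp [ 0.5978 -0.1924  0.0709] q [ 1.     0.01  -0.001 -0.   ] F(D,L,z) [-0.3  0.6 -2. ] w 0.0697 ff 29.998950362205505
```

Request:
move_arm(
  series="-1 0 0.05 0.15 0; -1 0 0 0.1 0; -1 0 0 0.08 0; -1 0 0 0.08 0; -1 0 0 0 0",
)

```text
clock: 17.7
ee_pos: [0.5985, -0.195, 0.0555]
eef_rot: [1.0, 0.01, 0.0, 0.0]
wrist_force: [-0.3, 0.0, -0.2]
grip_width: 0.0697
finger_force: 30.0
```

Request:
move_arm(
  series="-1 0 0 0.06 0; -1 0 0 0.06 0; -1 0 0 0 0",
)

```text
clock: 18.0
ee_pos: [0.597, -0.1951, 0.0518]
eef_rot: [1.0, 0.009, -0.001, 0.0]
wrist_force: [-14.2, 2.6, 18.7]
grip_width: 0.0699
finger_force: 30.0
```

Request:
move_arm(
  series="-1 0 0 0.06 0; -1 0 0 0.06 0; -1 0 0 0 0",
)

```text
clock: 18.3
ee_pos: [0.5972, -0.1954, 0.0466]
eef_rot: [1.0, 0.009, -0.001, 0.0]
wrist_force: [-11.1, 0.9, 14.0]
grip_width: 0.0694
finger_force: 30.0
```

The panel's low edge has touched and it is pivoting flat in the jaws. I continue gently.

Request:
move_arm(
  series="-1 -0.03 0 0.06 0; -1 -0.02 0 0.06 0; -1 0 0 0 0",
)

```text
clock: 18.6
ee_pos: [0.5954, -0.1955, 0.0414]
eef_rot: [1.0, 0.009, -0.001, 0.0]
wrist_force: [-9.2, 0.4, 9.5]
grip_width: 0.0698
finger_force: 30.0
```

```bash
cat > tilt.py <<'E'
from h import *
import sys
rel();n=sys.argv[1]
for cam in ('side','scene'):
    snap(cam,n+cam); p,W=cloud(n+cam); g=p.astype(int)
    k=(abs(W[...,0]-.597)<.065)&(abs(W[...,1]+.195)<.07)&(W[...,2]>.003)&(W[...,2]<.06)&(np.ptp(g,axis=2)<30)&(g.mean(2)>45)
    q=W[k]
    if len(q)<30: print('few',len(q));continue
    c=np.median(q,0)
    for _ in range(4):
        q=q[abs((q-c)@(nn if _ else np.array([0,0,1])))<(.02 if not _ else .005)]; c=q.mean(0); nn=np.linalg.svd(q-c,full_matrices=False)[2][2]; nn*=np.sign(nn[2])
    print(cam,len(q),c.round(4),'tilt x,y deg',np.degrees(nn[:2]).round(1),'x',np.percentile(q[:,0],[1,99]).round(3),'y',np.percentile(q[:,1],[1,99]).round(3))
E
python3 tilt.py e1
```

```text
t 18.6 d,l mm 112.3 -388.4 z 0.0414 tcp [ 0.5954 -0.1955  0.0414] q [ 1.     0.009 -0.001  0.   ] F(D,L,z) [-9.1 -1.2  9.5] w 0.0698 ff 30.000513796694577
side 397 [ 0.5705 -0.183   0.0222] tilt x,y deg [6.9 0. ] x [0.536 0.637] y [-0.256 -0.129]
scene 354 [ 0.617  -0.1869  0.0177] tilt x,y deg [ 6.9 -0.3] x [0.551 0.644] y [-0.254 -0.13 ]
```

Request:
move_arm(
  series="-1 -0.02 0 0.06 0; -1 0 0 0.04 0; -1 0 0 0 0",
)

```text
clock: 19.0
ee_pos: [0.5948, -0.1955, 0.0373]
eef_rot: [1.0, 0.009, -0.001, 0.0]
wrist_force: [-6.2, -0.5, 6.4]
grip_width: 0.0697
finger_force: 30.0
```

```bash
python3 tilt.py e2
```

```text
t 19.0 d,l mm 111.8 -388.6 z 0.0373 tcp [ 0.5948 -0.1955  0.0373] q [ 1.     0.009 -0.001  0.   ] F(D,L,z) [-6.  -1.6  6.4] w 0.0697 ff 30.000226199626923
side 401 [ 0.5714 -0.1829  0.0171] tilt x,y deg [ 2.1 -0.2] x [0.536 0.639] y [-0.254 -0.13 ]
scene 345 [ 0.6179 -0.1865  0.0154] tilt x,y deg [ 3.2 -0. ] x [0.552 0.645] y [-0.254 -0.13 ]
```

Request:
move_arm(
  series="-1 0 0 0.04 0; -1 0 0 0.03 0; -1 0 0 0 0",
)

```text
clock: 19.4
ee_pos: [0.595, -0.1955, 0.0352]
eef_rot: [1.0, 0.009, -0.0, 0.0]
wrist_force: [-8.7, 0.3, 11.5]
grip_width: 0.0698
finger_force: 30.0
```

```bash
python3 tilt.py e3
```

```text
t 19.4 d,l mm 112.0 -388.5 z 0.0352 tcp [ 0.595  -0.1955  0.0352] q [ 1.     0.009 -0.     0.   ] F(D,L,z) [-8.6 -1.2 11.5] w 0.0698 ff 30.00141582917422
side 401 [ 0.5732 -0.1841  0.0141] tilt x,y deg [ 0.3 -0.1] x [0.538 0.64 ] y [-0.256 -0.13 ]
scene 342 [ 0.6178 -0.1856  0.0149] tilt x,y deg [ 0.5 -0.4] x [0.557 0.645] y [-0.252 -0.13 ]
```

The panel is flat on the floor, about 0.4° off, with its face at 15 mm. Release and withdraw.

Request:
move_arm(
  series="1 0 0 0 0; 1 0 0 0 0; 1 0 0 0 0; 1 0 0 0 0; 1 0 0 0 0; 1 0 0 -0.2 0; 1 0 0 -0.6 0; 1 0 0 -1 0; 1 0 0 -1 0; 1 0 0 -1 0; 1 0 0 -0.6 0; 1 0 0 0 0",
)

```text
clock: 20.7
ee_pos: [0.5973, -0.1952, 0.215]
eef_rot: [1.0, 0.01, 0.003, 0.001]
wrist_force: [0.4, 0.7, -0.7]
grip_width: 0.0871
finger_force: 0.0
```

```bash
python3 tilt.py e4; python3 bars.py w5|head -1; python3 -c "
import cv2,numpy as np
a=cv2.imread('pics/e4scene.png')[130:330,150:480];b=cv2.imread('pics/w5.png')
cv2.imwrite('pics/f.png',cv2.resize(a,None,fx=2.4,fy=2.4,interpolation=2))"
```

```text
t 20.7 d,l mm 114.2 -387.8 z 0.215 tcp [ 0.5973 -0.1952  0.215 ] q [1.    0.01  0.003 0.001] F(D,L,z) [ 0.3  0.8 -0.7] w 0.0871 ff 0.0
side 527 [ 0.5834 -0.1872  0.0142] tilt x,y deg [-0.1 -0.5] x [0.538 0.641] y [-0.257 -0.131]
scene 604 [ 0.5965 -0.1893  0.0149] tilt x,y deg [ 0.  -0.1] x [0.542 0.645] y [-0.253 -0.131]
t 20.8 d,l mm 112.4 -387.9 z 0.2106 tcp [ 0.5955 -0.195   0.2106] q [1.   0.01 0.   0.  ] F(D,L,z) [-0.2 -0.2 -0.4] w 0.087 ff 0.0
```

View pics/f.png

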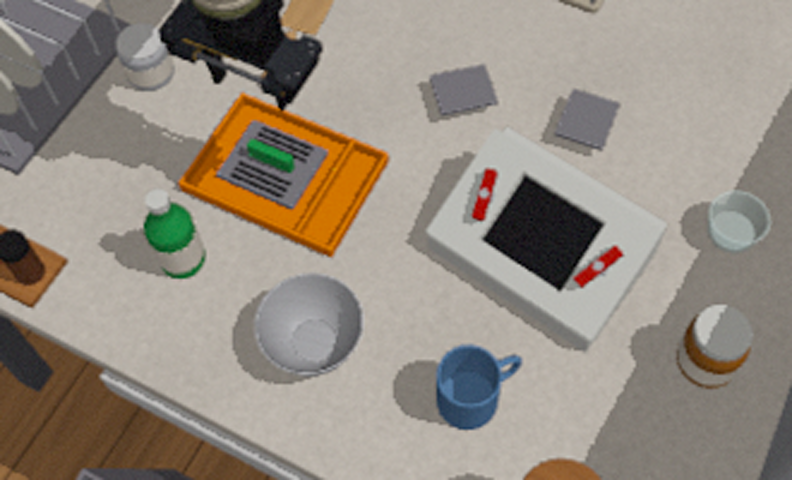

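The panel lies flat in the large compartment at crop (272,165), grip up. Both buttons are aside at (483,195) and (598,266), and nothing else has moved.

```bash
python3 -c "
from bench import *
print(hand_in())"
```

```text
the job is handed in; nothing more can be done
None
```

I turned both red buttons aside, about 71° each (past the 1.1 rad needed), and laid the filter panel flat, grip side up, in the tray's large compartment; the job is handed in at about 21 s, with nothing else visibly moved and no verdict returned.

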